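# Pop a spice tin up and stop it on the slide

## Robot

A 6-joint arm with a two-finger parallel gripper is mounted at the origin on the work surface. World frame = base frame: x ahead of the robot, y to its left, z up, the work surface at z = 0. Lengths are in m, angles in rad, forces in N, time in s.
With the tool pointing down it reaches from about 0.3 to 0.95 m from the base axis. Payload 3.1 kg.
Tool frame: the origin (TCP) lies on the centre line of the jaws, within the pads' length; the fingertips stand 14 mm ahead of it and the grasp point (between the pads) lies 5 mm behind it; z points along the fingers, y is the line along which they close (so a half turn about z gives the same grasp; the last joint's range is limited). The gripper opens to 85 mm and grips with 20 to 120 N. Pads are 22 mm wide; open, the fingers measure 114 mm over their backs; the gripper's body (76 mm by 85 mm) begins 54 mm behind the grasp point. The pads swing forward as they close: fully open they stand 13 mm farther back than shut.
Start: joints at [-1.385, 0.308, 1.634, -0, 1.2, -0.07], TCP at [0.158, -0.605, 0.213] pointing down, gripper open.
Joint ranges: [-3.06, 3.06], [-0.79, 1.96], [0.05, 2.63], [-1.19, 4.34], [0.05, 2.64], [-2.94, 2.94]. Speed limits (rad/s): [2.79, 2.79, 3.14, 3.14, 3.14, 3.14].

## Interface

Orientations are given as a unit quaternion [x, y, z, w].
In Python, from cell import r gives the robot as it stands.
- The arm moves only by the shell command python3 -m pendant 'ROWS' [OPENING] [FORCE]. ROWS is JSON, one flat list of numbers, 4 for each row, row after row: the shift along the tool's x, y, z in mm, then the turn about the tool's z in rad. In form: [tx, ty, tz, roll, tx, ty, tz, roll, ...]. A call has 1 to 5 rows; each row is the pose to reach, as a shift and turn from the pose commanded when the call began, along the tool's axes at that moment; what a row does not reach only later rows make up. A row lasts 1/12 s, in which the tool goes at most 41.7 mm and 7.16 degrees, less where a joint would pass 70% of its speed; a pose out of reach is approached as far as the arm can. A call with a gripper value outside its range is refused whole. OPENING is the opening, from -1 (shut) to 1 (fully open), set as the call begins (- or left out, the last holds). The fingers move at their own pace and stop on an object; FORCE is the grip in N (left out, the last holds). Time passes only in rows, so rows that repeat a pose let the fingers close. It gives the time, the measured TCP pose, the force, the opening and the grip force at its end, in the units of the state.
- r.sense(): the state, without advancing time (a new reading comes with each control period).
- r.capture(name): name is "scene" or "top" or "wrist"; returns the picture (384x512x3 uint8, red, green, blue); there is no depth.
- r.camera_model(name): a dict with "intrinsics" (3x3 intrinsics, pixels), "eye" and "rotation" of the camera in the world. Camera axes: x right, y up, looking along -z (the intrinsics and any distortion apply to the point x, -y, -z); pixel columns grow to the right and rows downward; lengths in m; the calibration is good to about 2 mm. A picture is of the moment at which its call begins: read the wrist's pose just before it. camera_model takes no time and is no camera call; for the wrist camera it gives the pose at the moment of the call.
- r.sign_off(): hands the job in; it is judged then, once.
The state is a dict: "time": time; "joint_positions": joint angles; "qd": joint speeds; "effort": joint torques, N m; "ee_pos": TCP position; "orientation": TCP orientation; "force": force on the tool from outside, world axes, zero at the start; "moment": the same for the moment, N m; "finger_gap": finger opening in m; "gripper_force": force on a finger pad.
Only numpy, scipy, OpenCV 4.12 (cv2) and the standard library are available. Lean on these libraries where they do the work, as an engineer would, in place of code of your own. Each camera call takes 0.05 s, during which the arm holds its last target. There are 200 camera calls.

## Task

With one fingertip press the red bar of the spice-tin dispenser fully down, so that its spring ejector pops the blue-lidded tin up out of its pocket, and with the other fingertip, waiting in the slide, stop the tin on the slide before it runs off into the end tray. Only press and block: never pinch or lift the tin, do not touch it while it is still in its pocket, and leave everything else on the counter where it is. Finish while holding: one finger keeps the bar down and the other keeps the tin from sliding away, clear of its pocket.

Things in the scene. Friction and masses are not known exactly. Their poses are not given: they have to be found in the camera images.
- slide: White slippery slide floor of the dispenser, 62 mm wide between aluminium walls (4 mm thick, tops 12 mm above the floor). Origin on the floor, on its centre line. x points downhill (18 degrees below level), y level across the slide, away from the red bar, z square to the floor, up. The floor runs from x = -42 to +112 mm; the pocket, 8 mm deeper, from x = -104 to -42 mm.
- dispenser: The grey spice-tin dispenser, fixed to the counter: pocket at its high end (about 115 mm tall), sloping slide, walled end tray at its low end. Origin on the counter, 58 mm straight below the slide's origin; x level, downhill way; z up. Its base reaches from x = -116 to +202 mm and from y = -83 to +41 mm; the red bar is on its -y side.
- catch_point (a point): A point on the slide's floor, on its centre line, at x = 55 mm in the slide's frame, beside bar_mid: a good place for the blocking finger. Axes as slide. A finger there should reach within about 10 mm of the floor; the floor is hard.
- bar_mid (a point): A point on the top face of the red press bar, on its long centre line, 57 mm across (-y) from catch_point; it moves with the bar. The bar is 40 mm wide and 130 mm long (slide x from -30 to 100 mm), its top parallel to the slide's floor: about 18 mm higher than the floor when up, 7 mm when down. Two fingertips at one height, one on the bar and one in the slide, so clear the floor.
- press_bar (a joint): How far the red bar is pressed, straight down in the world: 0 up, 0.011 m fully down. A spring returns it: it takes about 3 N at first touch and up to 5 or 6 N before the tin pops; then a hard stop. Pressing it raises the ejector plate under the tin by the same amount; at about 8 mm the tin clears the pocket's lip and within about 0.3 s slides down to the catch point.
- tin: The steel spice tin with blue lid, to be popped out: a disc 56 mm in diameter and 26 mm tall, about 0.14 kg. Origin at the centre of its underside, z through its lid. At the start it lies in the pocket, origin at about x = -70 mm in the slide's frame; it is stopped well when its origin is between x = -15 and +100 mm there, flat on the floor.
- jar_a: Clear glass condiment jar with steel twist cap, 66 mm wide, 95 mm tall; origin under its centre. Bystander.
- jar_b: Amber glass condiment jar with brass-coloured twist cap, 66 mm wide, 95 mm tall; origin under its centre. Bystander.
- mill: Dark wooden pepper mill, 56 mm wide, 145 mm tall; origin under its centre. Bystander.
- trivet: Green silicone trivet, a disc 170 mm across and 8 mm thick; origin under its centre. Bystander.
- pot_lid: Cast aluminium pot lid, 156 mm across, 44 mm high with its black knob, on the trivet; origin under its centre. Bystander.
- skimmer: Steel skimmer lying flat, about 280 mm long along its x axis: handle 14 mm wide from x = -140 mm, perforated disc 84 mm across centred at x = +100 mm. Bystander.
- spare_tin: Steel spice tin with yellow lid, 56 mm across, 26 mm tall, standing beyond the dispenser, away from the bar; origin under its centre. Bystander.
- ramekin: White ceramic ramekin, 76 mm across, 42 mm tall, standing beyond the dispenser; origin under its centre. Bystander.
Not all that is in view belongs to the job. What is shaped like the tin but green or purple is not meant.

How it is judged:
On the way:
1. a finger presses the red bar while the tin is still in its pocket (value of joint press_bar above 0.004 m and contact force between the fingers and press_bar above 0.5 N and x of tin in the frame of slide below -0.05 m).
At the end, for the whole second after the job is handed in: A finger holds the red bar down (over 8.5 of 11 mm, over 1 N); the blue tin lies still and flat on the slide floor (0.15 rad, 6 mm), centre from 15 mm uphill to 100 mm downhill of the slide origin, leaning on a finger (over 0.05 N) (value of joint press_bar above 0.0085 m and contact force between the fingers and press_bar above 1 N and contact force between the fingers and tin above 0.05 N and x of tin in the frame of slide between -0.015 and 0.1 m and z of tin in the frame of slide between -0.005 and 0.006 m and angle between the z axis of tin and the z axis of slide, either way round below 0.15 rad and linear speed of tin below 0.02 m/s); the arm keeps its last pose, push and grip.
It fails at once if the tin is lifted off the slide (underside more than 15 mm above the floor of the slide) (z of tin in the frame of slide above 0.015 m).
It fails at once if the tin runs off the slide (x of tin in the frame of slide above 0.105 m).
It fails at once if a finger touches the tin while it is in its pocket (contact force between the fingers and tin above 0.3 N and x of tin in the frame of slide below -0.045 m).
It fails at once if another thing on the counter is moved more than 15 mm (distance of any of jar_a, jar_b, mill, trivet, pot_lid, skimmer, spare_tin, ramekin from where it was at the start of the episode above 0.015 m).
It also fails if it takes over 32 s, if anything falls off the work surface, if the arm or the gripper's body presses on something with over 40 N, if the wrist force passes 120 N, or if a joint passes its speed limit or range.

## Working session

There is one attempt and no reset: what is moved stays moved. The work goes in short steps, Python scripts to look and compute and a shell command to move; the robot and the scene stay as the last step left them, time stands still between calls to the robot, and variables do not carry over. Pictures are saved under pics/ and viewed, at most 10 in all, crops included, and the job is handed in when it is done.

```bash
mkdir -p pics
python3 - <<'E'
from cell import r
import cv2,numpy as np
s=r.sense();print(s)
for n in("scene","top","wrist"):
    m=r.camera_model(n);print(n,{k:np.round(np.array(v),4).tolist() if not isinstance(v,str) else v for k,v in m.items()})
    cv2.imwrite(f"pics/{n}0.png",r.capture(n)[...,::-1])
a=[cv2.imread(f"pics/{n}0.png") for n in("scene","top")]
cv2.imwrite("pics/both.png",np.vstack(a)[:, :] if 0 else np.hstack([cv2.resize(x,(400,300)) for x in a]))
E
```

```text
{'time': 0.0, 'joint_positions': array([-1.38471779e+00,  3.09004140e-01,  1.63519900e+00,  1.98798378e-05,
        1.19964767e+00, -6.97029059e-02]), 'qd': array([ 0.00280292, -0.00282393, -0.00023333, -0.00100854,  0.00028837,
        0.00017063]), 'effort': array([ 8.51474215e-04, -4.15251374e+01, -2.76665944e+01, -2.18293039e-04,
        1.03032598e-02, -3.10196732e-06]), 'ee_pos': array([ 0.15794597, -0.60383366,  0.2121417 ]), 'orientation': array([ 9.91832951e-01,  1.27538709e-01, -5.64178792e-05, -1.12770111e-03]), 'force': array([ 0.03045723, -0.62941324,  0.78267334]), 'moment': array([ 0.02050874,  0.04868685, -0.04107056]), 'gripper_force': 0.0, 'finger_gap': 0.0854052945511042}
scene {'intrinsics': [[377.2573, 0.0, 258.3733], [0.0, 377.2573, 194.2449], [0.0, 0.0, 1.0]], 'eye': [1.2288, -0.0091, 0.8168], 'rotation': [0.2473, 0.2481, 0.6765, 0.6478]}
top {'intrinsics': [[449.0802, 0.0, 251.3864], [0.0, 449.0802, 189.8949], [0.0, 0.0, 1.0]], 'eye': [0.3598, 0.011, 1.24], 'rotation': [-0.0699, 0.0779, 0.7406, -0.6637]}
wrist {'intrinsics': [[311.4779, 0.0, 252.9271], [0.0, 311.4779, 189.4376], [0.0, 0.0, 1.0]], 'eye': [0.2281, -0.5862, 0.3716], 'rotation': [-0.1129, 0.0891, -0.6053, 0.7829]}
```

View pics/top0.png

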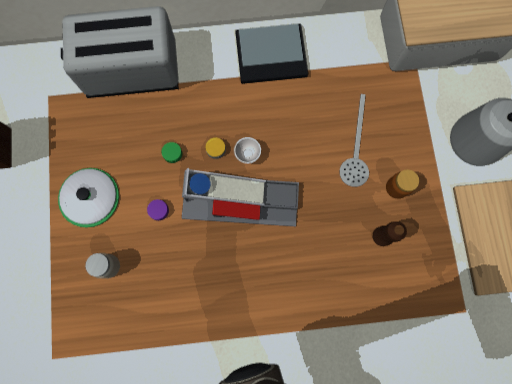

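View pics/scene0.png

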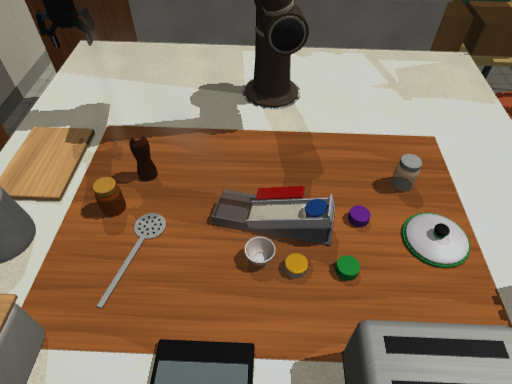

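The top view shows the blue tin at (200,184) in the pocket, the red bar at (237,210), the slide floor at (237,190) and the tray at (282,195). The scene view shows the same tin at (316,208). Other tin-like things in the top view are green (172,152), purple (157,210) and yellow (215,147). Only the blue one sits in the dispenser, so it is the one meant.

```bash
cat > h.py <<'E'
import numpy as np,cv2
from scipy.spatial.transform import Rotation as R
def ray(m,u,v):
    K=np.array(m["intrinsics"]);d=np.linalg.inv(K)@[u,v,1];d=np.array([d[0],-d[1],-d[2]])
    q=np.array(m["rotation"]);M=R.from_quat(q).as_matrix() if q.size==4 else q
    return np.array(m["eye"]),M@d
def cast(m,p,z):
    e,d=ray(m,*p);return e+d*(z-e[2])/d[2]
def blob(bgr,hs,box):
    h=cv2.cvtColor(bgr,cv2.COLOR_BGR2HSV);k=np.zeros(h.shape[:2],np.uint8)
    for lo,hi in hs:k|=cv2.inRange(h,(lo,120,50),(hi,255,255))
    z=np.zeros_like(k);x0,y0,x1,y1=box;z[y0:y1,x0:x1]=k[y0:y1,x0:x1]
    c=max(cv2.findContours(z,0,cv2.CHAIN_APPROX_NONE)[0],key=cv2.contourArea);return c
RED=[(0,8),(172,179)];BLUE=[(105,125)]
E
python3 - <<'E'
from cell import r
from h import *
s18,c18=np.sin(np.radians(18)),np.cos(np.radians(18))
for n,bx in(("top",(180,165,305,230)),("scene",(205,170,340,250))):
    m=r.camera_model(n);im=cv2.imread(f"pics/{n}0.png")
    b=blob(im,BLUE,bx);rd=blob(im,RED,bx)
    M=cv2.moments(b);bc=(M['m10']/M['m00'],M['m01']/M['m00'])
    L=cast(m,bc,.0967);q=cv2.boxPoints(cv2.minAreaRect(rd))
    q=sorted(q,key=lambda p:np.hypot(*(p-bc)) if 0 else p[0],reverse=(n=="scene"))
    hi=cast(m,(q[0]+q[1])/2,.085);lo=cast(m,(q[2]+q[3])/2,.045)
    d=(lo-hi)[:2];print(n,"px",np.round(bc),np.round(q).tolist(),"lid",L.round(4),"bar",hi.round(4),lo.round(4),"len",np.hypot(*d),"exp",.13*c18,"yaw",np.degrees(np.arctan2(d[1],d[0])),cv2.minAreaRect(b)[1])
    u=d/np.hypot(*d);v=np.array([-u[1],u[0]]);o=(L-hi)[:2]
    print("lid rel bar hi end: along",o@u,"(exp ~-.038) across",o@v,"(exp .057)")
    # catch point from lid and from bar
    B=hi[:2]+u*(85*c18/1000); print("bar_mid est",B,"catch from lid",L[:2]+u*(.061+.055*c18),"from bar",B+.057*v,"toolmid",B+.0285*v)
s=r.sense();T=R.from_quat(s["orientation"]).as_matrix();print(T.round(3))
bl=cv2.imread("pics/top0.png")[140:240,140:310];cv2.imwrite("pics/crop.png",cv2.resize(bl,None,fx=4,fy=4,interpolation=2))
E
```

```text
top px [199. 183.] [[212.0, 214.0], [213.0, 199.0], [259.0, 219.0], [260.0, 204.0]] lid [0.6337 0.1178 0.0967] bar [0.57   0.0904 0.085 ] [ 0.5499 -0.0321  0.045 ] len 0.12415561685195577 exp 0.12363734711836996 yaw -99.33750689135525 (20.0, 20.0)
lid rel bar hi end: along -0.037311437730115575 (exp ~-.038) across 0.058417869475996934 (exp .057)
bar_mid est [0.55692915 0.01065335] catch from lid [0.61535876 0.00595403] from bar [0.61317388 0.00140512] toolmid [0.58505152 0.00602923]
scene px [316. 207.] [[304.0, 198.0], [304.0, 185.0], [255.0, 199.0], [255.0, 187.0]] lid [0.6381 0.1192 0.0967] bar [0.5772 0.0943 0.085 ] [ 0.555  -0.0346  0.045 ] len 0.1307993288385561 exp 0.12363734711836996 yaw -99.78572780847355 (17.0, 21.0)
lid rel bar hi end: along -0.034840263786348316 (exp ~-.038) across 0.05579541341052873 (exp .057)
bar_mid est [0.56348447 0.01467595] catch from lid [0.61887122 0.00753019] from bar [0.61965513 0.004988  ] toolmid [0.5915698  0.00983198]
[[ 0.967  0.253 -0.   ]
 [ 0.253 -0.967  0.002]
 [ 0.    -0.002 -1.   ]]
```

View pics/crop.png

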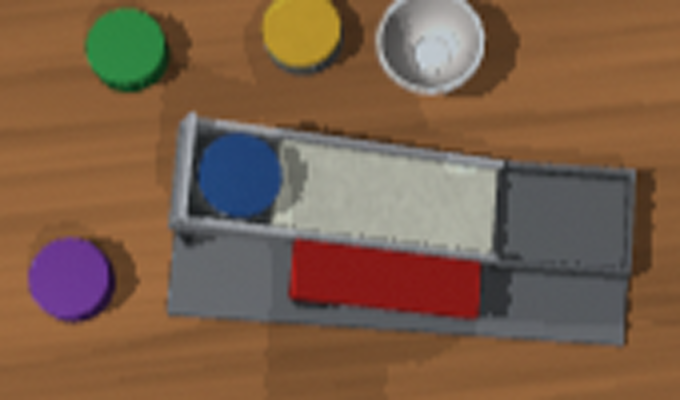

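The crop confirms the blue-lidded tin in the pocket at (240,175), with the red bar beside the slide. Both views agree on the sizes and yaw (about -99.5°). I'm moving above the place.

```bash
python3 -m pendant '[30,-25.4,0,0,60,-50.8,0,0,90,-76.2,0,0,120,-101.6,0,0,150,-127,0,0]' 0 20
python3 -m pendant '[30,-25.4,0,0,60,-50.8,0,0,90,-76.2,0,0,120,-101.6,0,0,150,-127,0,0]'
python3 -m pendant '[30,-25.4,0,0,60,-50.8,0,0,90,-76.2,0,0,120,-101.6,0,0,150,-127,0,0]'
python3 -m pendant '[30,-25.4,0,-0.12,60,-50.8,0,-0.24,90,-76.2,0,-0.36,118,-100,0,-0.48,118,-100,0,-0.6]'
python3 -m pendant '[0,0,0,-0.12,0,0,0,-0.24,0,0,0,-0.36,0,0,0,-0.48,0,0,0,-0.55]'
python3 - <<'E'
from cell import r
from h import *
m=r.camera_model("wrist");im=r.capture("wrist")[...,::-1];cv2.imwrite("pics/w1.png",im)
s=r.sense();T=R.from_quat(s["orientation"]).as_matrix();print(s["ee_pos"],T.round(3),s["time"],s["joint_positions"].round(2))
print(m["eye"],m["rotation"])
E
```

```text
time: 0.57
ee_pos: [0.2716, -0.442, 0.2129]
orientation: [0.992, 0.127, -0.0, -0.0]
force: [0.9, -0.9, -0.1]
finger_gap: 0.0429
gripper_force: 0.0
time: 0.98
ee_pos: [0.3846, -0.2812, 0.2133]
orientation: [0.992, 0.127, 0.0, 0.0]
force: [1.1, -0.2, 0.8]
finger_gap: 0.0429
gripper_force: 0.0
time: 1.4
ee_pos: [0.4977, -0.1203, 0.2133]
orientation: [0.992, 0.128, -0.0, 0.0]
force: [0.1, -0.4, 0.6]
finger_gap: 0.0428
gripper_force: 0.0
time: 1.82
ee_pos: [0.5891, 0.01, 0.2133]
orientation: [0.908, 0.42, 0.002, -0.001]
force: [0.5, 0.1, 0.2]
finger_gap: 0.0427
gripper_force: 0.0
time: 2.23
ee_pos: [0.5856, 0.0045, 0.2129]
orientation: [0.761, 0.649, -0.0, -0.0]
force: [0.2, -0.3, -0.5]
finger_gap: 0.0427
gripper_force: 0.0
[0.58556604 0.00449897 0.21288604] [[ 0.158  0.987 -0.001]
 [ 0.987 -0.158  0.   ]
 [-0.    -0.001 -1.   ]] 2.2833 [-0.07  0.23  1.73  0.    1.18  0.09]
[0.59736225 0.07562049 0.37221993] [-0.14285058  0.01250689 -0.07955332  0.98646265]
```

View pics/w1.png

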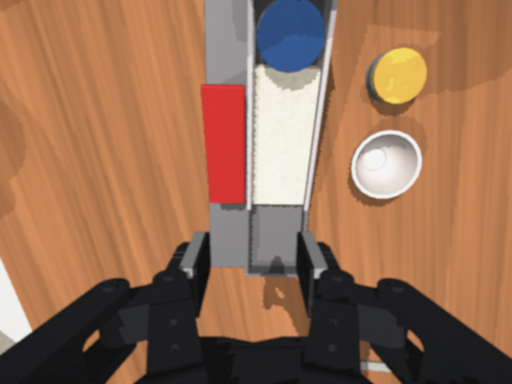

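The wrist view shows the bar with corners at about (202,85), (243,85), (207,203) and (244,203). The white floor ends at row 205 (cols 252–301), the blue tin is at (291,35), and the fingers straddle the wall line. I'll measure from these.

Run:
```python
from cell import r
from h import *
c18=np.cos(np.radians(18))
m=r.camera_model("wrist");im=cv2.imread("pics/w1.png")
p=cv2.approxPolyDP(blob(im,RED,(180,60,260,220)),5,True)[:,0];print(p.tolist())
p=np.array(sorted(p.tolist(),key=lambda a:a[1]),float)
hi=[cast(m,a,.085) for a in p[:2]];lo=[cast(m,a,.045) for a in p[-2:]]
H=np.mean(hi,0);L=np.mean(lo,0);d=(L-H)[:2];u=d/np.hypot(*d);v=np.array([-u[1],u[0]])
print("len",np.hypot(*d),"w",np.hypot(*(hi[0]-hi[1])),np.hypot(*(lo[0]-lo[1])),"yaw",np.degrees(np.arctan2(*u[::-1])))
bm=H[:2]+u*.085*c18
fe=cast(m,(276.5,205),.058-.112*.309); lid=cast(m,(291,35),.0967)
C=fe[:2]-u*.057*c18
print("bar_mid",bm,"catch(bar)",bm+.057*v,"catch(floor end)",C,"lid",lid,"catch(lid)",lid[:2]+u*(.061+.055*c18))
mid=(bm+C)/2;s=r.sense();T=R.from_quat(s["orientation"]).as_matrix()
print("mid",mid,"sep across",(C-bm)@v,"tool shift mm",1000*T.T@np.r_[mid-s["ee_pos"][:2],0])
```

```text
[[202, 84], [209, 201], [243, 203], [244, 86]]Traceback (most recent call last):
  File "<stdin>", line 9, in <module>
TypeError: return arrays must be of ArrayType
```

Run:
```python
from cell import r
from h import *
c18=np.cos(np.radians(18))
m=r.camera_model("wrist")
hi=[cast(m,a,.085) for a in((202,84),(244,86))];lo=[cast(m,a,.045) for a in((209,202),(243,203))]
H=np.mean(hi,0);L=np.mean(lo,0);d=(L-H)[:2];u=d/np.linalg.norm(d);v=np.array([-u[1],u[0]])
print("len",np.linalg.norm(d),"w",np.linalg.norm(hi[0]-hi[1]),np.linalg.norm(lo[0]-lo[1]),"yaw",np.degrees(np.arctan2(u[1],u[0])))
bm=H[:2]+u*.085*c18
fe=cast(m,(276.5,205),.058-.112*.309); lid=cast(m,(291,35),.0967)
C=fe[:2]-u*.057*c18
print("bar_mid",bm,"catch(bar)",bm+.057*v,"catch(floor end)",C,"lid",lid,"catch(lid)",lid[:2]+u*(.061+.055*c18))
mid=(bm+C)/2;s=r.sense();T=R.from_quat(s["orientation"]).as_matrix()
print("mid",mid,"sep across",(C-bm)@v,"tool shift mm",1000*T.T@np.r_[mid-s["ee_pos"][:2],0])
```

```text
len 0.1223267915616263 w 0.03675236080082949 0.037723615296682195 yaw -100.9723273474442
bar_mid [0.55719255 0.01062753] catch(bar) [ 6.13150545e-01 -2.21557640e-04] catch(floor end) [0.61496806 0.00352634] lid [0.63470485 0.11814852 0.0967    ] catch(lid) [0.61313836 0.00691178]
mid [0.5860803  0.00707694] sep across 0.058070933423732034 tool shift mm [ 2.62687699e+00  9.96079954e-02 -3.31452189e-04]
```

The estimates agree to within about 4 mm (sizes: length 122/124, width 37/40, separation 58/57). Going down to just above the bar, with a 3 mm shift in x.

```bash
python3 -m pendant '[3,0,35,0,3,0,70,0,3,0,100,0,3,0,120,0,3,0,125,0]'
python3 -m pendant '[0,0,0,0,0,0,2,0,0,0,4,0]'
python3 - <<'E'
from cell import r
from h import *
cv2.imwrite("pics/w2.png",r.capture("wrist")[...,::-1])
s=r.sense();print(s["ee_pos"],s["force"])
E
```

```text
time: 2.7
ee_pos: [0.5822, 0.0076, 0.0835]
orientation: [0.763, 0.646, -0.003, -0.003]
force: [0.1, 0.1, -0.7]
finger_gap: 0.0425
gripper_force: 0.0
time: 2.95
ee_pos: [0.5884, 0.0072, 0.0864]
orientation: [0.763, 0.646, 0.002, 0.001]
force: [-0.0, -0.1, -0.1]
finger_gap: 0.0425
gripper_force: 0.0
[0.58807586 0.00723648 0.08602591] [-1.41558396  0.58389428  0.39294903]
```

View pics/w2.png

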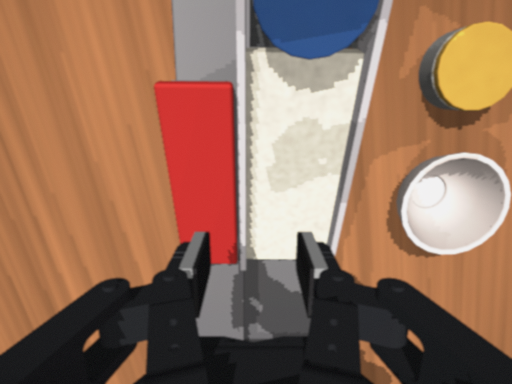

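Wrist close view: left finger tip at (200,238) over the bar, right finger tip at (310,238) near the slide, tin untouched at (315,20). I'll check the finger geometry against projection.

Run:
```python
from cell import r
from h import *
m=r.camera_model("wrist");s=r.sense();T=R.from_quat(s["orientation"]).as_matrix();e=s["ee_pos"]
K=np.array(m["intrinsics"]);M=R.from_quat(m["rotation"]).as_matrix()
def pr(p):
    c=M.T@(p-np.array(m["eye"]));return (K@np.array([c[0],-c[1],-c[2]])/-c[2])[:2].round(0)
for h in(14,8):
  for y in(-36,-21,21,36):
    print(h,y,pr(e+T@np.array([11,y,h])/1000))
# features of dispenser relative to the tool
for nm,p,z in(("floor end L",(248,260),.0234),("floor end R",(328,260),.0234),("bar low L",(185,263),.045),("bar low R",(238,263),.045),("bar hi L",(157,82),.085),("bar hi R",(233,82),.085)):
    print(nm,(1000*T.T@(cast(m,p,z)-e)).round(1))
```

```text
14 -36 [192. 205.]
14 -21 [217. 205.]
14 21 [289. 205.]
14 36 [314. 205.]
8 -36 [190. 209.]
8 -21 [216. 209.]
8 21 [290. 209.]
8 36 [316. 209.]
floor end L [-52.3  -4.2  62.6]
floor end R [-52.5  59.6  62.8]
bar low L [-42.5 -49.2  40.8]
bar low R [-42.6 -11.   41. ]
bar hi L [ 79.2 -46.7   0.9]
bar hi R [79.2 -9.7  1. ]
```

Bar and slide lie symmetrically under the fingers (bar y −30, slide centre y +28, catch point at x≈+2). Feeling for contact next.

```bash
python3 -m pendant '[0,0,4,0,0,0,5,0]'
python3 -m pendant '[0,0,3,0,0,0,3,0]'
python3 -m pendant '[0,0,2,0,0,0,2,0]'
```

```text
time: 3.17
ee_pos: [0.5871, 0.0073, 0.0802]
orientation: [0.763, 0.646, 0.001, 0.001]
force: [-0.5, 0.1, 0.1]
finger_gap: 0.0424
gripper_force: 0.0
time: 3.33
ee_pos: [0.5862, 0.0074, 0.0761]
orientation: [0.763, 0.646, -0.0, -0.0]
force: [-0.6, -0.3, -0.2]
finger_gap: 0.043
gripper_force: 0.0
time: 3.5
ee_pos: [0.5862, 0.0074, 0.074]
orientation: [0.763, 0.646, -0.0, -0.0]
force: [0.0, -0.3, -0.1]
finger_gap: 0.0426
gripper_force: 0.0
```

```bash
for i in 1; do python3 -m pendant '[0,0,2,0,0,0,2,0]' | grep -E "ee|force:"; python3 -m pendant '[0,0,2,0,0,0,2,0]'| grep -E "ee|force:"; python3 -m pendant '[0,0,2,0,0,0,2,0]'| grep -E "ee|force:"; done
```

```text
ee_pos: [0.5862, 0.0074, 0.072]
force: [-0.2, 0.7, 0.0]
gripper_force: 0.0
ee_pos: [0.5862, 0.0073, 0.07]
force: [-0.4, -0.4, -0.3]
gripper_force: 0.0
ee_pos: [0.5862, 0.0073, 0.068]
force: [0.2, -0.4, 0.6]
gripper_force: 0.0
```

```bash
python3 -m pendant '[0,0,2,0,0,0,2,0]' | grep -E "ee|force:"; python3 -m pendant '[0,0,2,0,0,0,2,0]'| grep -E "ee|force:"
python3 - <<'E'
from cell import r
from h import *
im=[cv2.resize(r.capture(n)[...,::-1][a:b,c:d],(390,300)) for n,a,b,c,d in(("scene",150,270,190,346),("wrist",0,384,0,512))]
cv2.imwrite("pics/c3.png",np.hstack(im))
E
```

```text
ee_pos: [0.5862, 0.0074, 0.066]
force: [-0.6, -0.4, 0.3]
gripper_force: 0.0
ee_pos: [0.5862, 0.0074, 0.064]
force: [-1.0, -0.2, -0.1]
gripper_force: 0.0
```

View pics/c3.png

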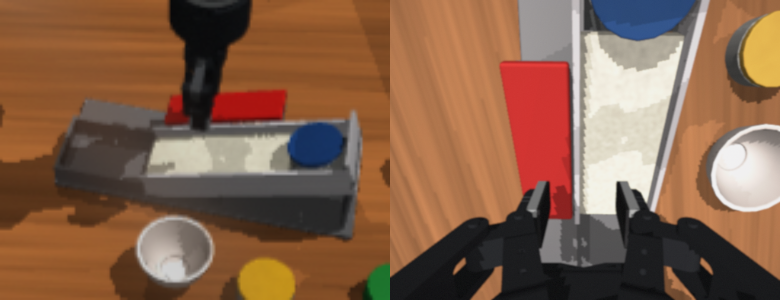

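The scene crop shows the finger over the lower half of the slide at (200,125), with the bar still up and the tin in its pocket at (315,145). The wrist crop shows both fingers in line, left over the red bar and right over the slide. No contact yet, so I'll continue down.

```bash
python3 -m pendant '[0,0,2,0,0,0,2,0]' | grep -E "ee|force:"; python3 -m pendant '[0,0,2,0,0,0,2,0]'| grep -E "ee|force:"
```

```text
ee_pos: [0.5863, 0.0074, 0.0621]
force: [-0.2, 0.2, 1.2]
gripper_force: 0.0
ee_pos: [0.5861, 0.0074, 0.06]
force: [-0.1, -0.4, -0.9]
gripper_force: 0.0
```

```bash
python3 -m pendant '[0,0,2,0,0,0,2,0]' | grep -E "ee|force:"; python3 -m pendant '[0,0,1.5,0,0,0,1.5,0]'| grep -E "ee|force:"
python3 - <<'E'
from cell import r
from h import *
w=r.capture("wrist")[...,::-1][200:300,150:350];t=r.capture("top")[...,::-1][150:240,170:310]
cv2.imwrite("pics/c4.png",np.hstack([cv2.resize(x,(400,300)) for x in(w,t)]))
E
```

```text
ee_pos: [0.5861, 0.0074, 0.058]
force: [-0.4, -0.3, 0.2]
gripper_force: 0.0
ee_pos: [0.5862, 0.0074, 0.0566]
force: [0.3, -0.5, 0.2]
gripper_force: 0.0
```

View pics/c4.png

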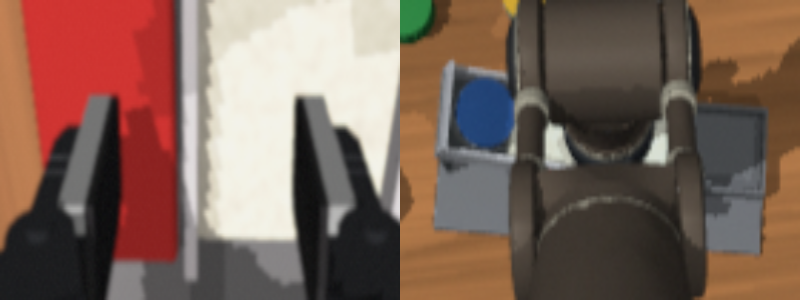

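Wrist crop: the tips are at (105,97) and (305,97), still casting shadow on the bar and floor, so they are above it. They appear to stand farther back than nominal at this opening. Top crop: tin still in its pocket at (485,110). I'll continue until contact.

```bash
for k in 1; do python3 -m pendant '[0,0,2,0,0,0,2,0]' | grep -E "ee|force: \["; python3 -m pendant '[0,0,2,0,0,0,2,0]'| grep -E "ee|force: \[";python3 -m pendant '[0,0,1,0,0,0,1,0]'| grep -E "ee|force: \["; done
```

```text
ee_pos: [0.5862, 0.0074, 0.0546]
force: [-0.3, -0.5, -0.8]
ee_pos: [0.5861, 0.0074, 0.0525]
force: [0.2, 0.4, 1.0]
ee_pos: [0.5863, 0.0074, 0.0517]
force: [-0.2, 0.1, 0.1]
```

```bash
python3 -m pendant '[0,0,2,0,0,0,2,0]' | grep -E "ee|force: \["; python3 -m pendant '[0,0,1.5,0,0,0,1.5,0]'| grep -E "ee|force: \["
```

```text
ee_pos: [0.5862, 0.0073, 0.0495]
force: [0.3, -0.7, -0.2]
ee_pos: [0.5862, 0.0073, 0.0481]
force: [-0.6, 0.3, -0.3]
```

```bash
python3 -m pendant '[0,0,1.5,0,0,0,1.5,0]' | grep -E "ee|force: \["; python3 -m pendant '[0,0,1.5,0,0,0,1.5,0]'| grep -E "ee|force: \["
```

```text
ee_pos: [0.5863, 0.0074, 0.0466]
force: [-1.6, -0.8, 0.0]
ee_pos: [0.5862, 0.0074, 0.0451]
force: [-0.5, -0.0, -0.0]
```

Run:
```python
from cell import r
from h import *
w=r.capture("wrist")[...,::-1];t=r.capture("scene")[...,::-1][160:240,200:310]
cv2.imwrite("pics/c5.png",np.hstack([cv2.resize(w[190:310,150:350],(400,300)),cv2.resize(t,(400,300))]))
cv2.imwrite("pics/w5.png",w)
```

```text
(no output)
```

View pics/c5.png

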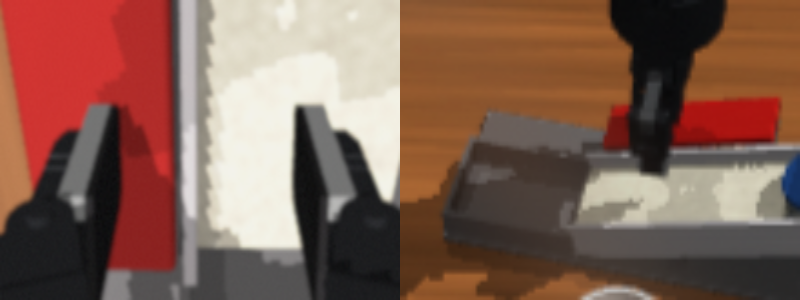

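Both fingers are above their places: slide finger tip at (652,172) in the scene crop and (310,105) in the wrist crop. I'll triangulate the tip height from the two views.

Run:
```python
from cell import r
from h import *
s=r.sense();T=R.from_quat(s["orientation"]).as_matrix();e=s["ee_pos"]
for pw in((305,232),(298,232)):
  a,da=ray(r.camera_model("wrist"),*pw);b,db=ray(r.camera_model("scene"),269.3,205.5)
  k=np.linalg.lstsq(np.c_[da,-db],b-a,rcond=None)[0];p=a+k[0]*da;q=b+k[1]*db
  print(p.round(4),"gap mm",1000*np.linalg.norm(p-q),"tool",(1000*T.T@((p+q)/2-e)).round(1))
m=r.camera_model("wrist");print(m["eye"]-e,(T.T@(m["eye"]-e)).round(3))
```

```text
[0.6132 0.0102 0.061 ] gap mm 6.015976877107572 tool [  4.6  25.2 -16.8]
[0.61   0.0094 0.058 ] gap mm 4.945073713911723 tool [  3.7  22.3 -13.6]
[0.01207018 0.07100037 0.15938829] [ 0.072  0.    -0.159]
```

The tip height is about 0.060, so contact should be close. Continuing in small steps.

```bash
python3 -m pendant '[0,0,1.5,0,0,0,1.5,0]' | grep -E "ee|force: \["; python3 -m pendant '[0,0,1.5,0,0,0,1.5,0]'| grep -E "ee|force: \["
```

```text
ee_pos: [0.5863, 0.0074, 0.0437]
force: [0.3, -0.2, 0.0]
ee_pos: [0.5863, 0.0073, 0.0421]
force: [0.1, -0.4, -0.5]
```

```bash
python3 -m pendant '[0,0,1,0,0,0,1,0]' | grep -E "ee|force: \["; python3 -m pendant '[0,0,1,0,0,0,1,0]'| grep -E "ee|force: \["
```

```text
ee_pos: [0.5864, 0.0074, 0.0412]
force: [0.5, -0.3, -0.2]
ee_pos: [0.5865, 0.0073, 0.0407]
force: [-0.8, 0.6, 3.4]
```

Contact (3.4 N at TCP z=0.041). Pressing decisively by 12 mm and holding.

```bash
python3 -m pendant '[0,0,4,0,0,0,8,0,0,0,11,0,0,0,12,0,0,0,12,0]'; python3 -m pendant '[0,0,0,0,0,0,0,0,0,0,0,0,0,0,0,0,0,0,0,0]'|grep force
python3 - <<'E'
from cell import r
from h import *
w=r.capture("wrist")[...,::-1];t=r.capture("scene")[...,::-1][160:240,200:340]
cv2.imwrite("pics/c6.png",np.hstack([cv2.resize(w,(400,300)),cv2.resize(t,(400,230)).copy() if 0 else cv2.resize(t,(400,300))]))
E
```

```text
time: 7.55
ee_pos: [0.5867, 0.0073, 0.0294]
orientation: [0.763, 0.646, -0.0, -0.0]
force: [-3.4, 0.1, 10.4]
finger_gap: 0.0428
gripper_force: 5.0
force: [-3.0, -0.8, 9.9]
gripper_force: 5.2
```

View pics/c6.png

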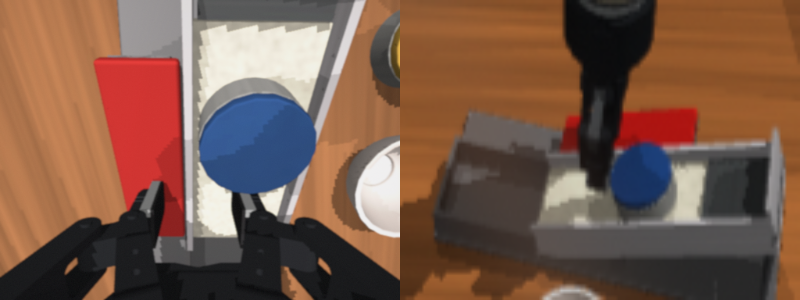

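The tin has popped out and rests against the right finger: lid at (257,143) in the wrist half, (640,175) in the scene half. The bar is down with about 10 N. I'll check once by triangulating the lid and confirming it is still.

Run:
```python
from cell import r
from h import *
for i in range(2):
  P=[]
  for n,bx in(("wrist",(230,80,430,260)),("scene",(205,170,340,250))):
    m=r.camera_model(n);c=blob(r.capture(n)[...,::-1].copy(),BLUE,bx);el=cv2.fitEllipse(c);P.append(ray(m,*el[0]));print(n,np.round(el[0],1),np.round(el[1],1),round(el[2]))
  (a,da),(b,db)=P;k=np.linalg.lstsq(np.c_[da,-db],b-a,rcond=None)[0];p=(a+k[0]*da+b+k[1]*db)/2
  u=np.array([-.163,-.987]);x=(p[:2]-np.array([.6145,.003]))@u
  xs=(x+.055*.951-.026*.309)/.951
  print("lid",p.round(4),"tin slide x",round(xs,4),"expected lid z",.058-xs*.309+.026*.951)
b=blob(cv2.imread("pics/scene0.png"),BLUE,(205,170,340,250));print("start ellipse",cv2.fitEllipse(b)[1:])
print(r.sense()["force"],r.sense()["ee_pos"])
```

```text
wrist [329.  183.5] [123.6 149.3] 73
scene [283.9 206.4] [15.4 20.9] 74
lid [0.6218 0.0423 0.0754] tin slide x 0.0045 expected lid z 0.08134456473833665
wrist [329.  183.5] [123.6 149.4] 73
scene [283.9 206.4] [15.4 20.9] 74
lid [0.6218 0.0423 0.0754] tin slide x 0.0045 expected lid z 0.081344572613933
start ellipse ((16.368364334106445, 21.723217010498047), 79.01033020019531)
[-2.80883153 -0.88120695 10.21778668] [0.58677096 0.00706188 0.02940591]
```

The tin is still, lies flat within measuring error, and sits at slide x ≈ 5–15 mm. The bar is held at its stop, so I'm handing in.

```bash
python3 -c "
from cell import r
print(r.sign_off())"
```

```text
the job is handed in; nothing more can be done
None
```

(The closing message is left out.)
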